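Load a slide carrier and key in the scan

TASK

Take the tall windowed slide carrier out of the black stand and slide it fully down into the slot in the top of the white scanner. Then, with the carrier left in place, press the three keys on the sloped key bank fully down until each clicks and stays down: first the long bar key, then the round key, last the square key. Do not bump the slim lamp above the keys, and leave everything else on the bench where it is.

Things in the scene. Friction and masses are not known exactly. Their poses are not given: they have to be found in the camera images.
- carrier_center (a point): Centre (half-way up) of the tall slide carrier to load: an aluminium plate 10 mm thick (its x) by 90 mm wide (its y) by 110 mm tall (its z, up) with two glass windows, about 0.2 kg; its solid top rail is 34 mm high. It stands upright in either groove of the stand and is gripped across its 10 mm thickness at the top edge (55 mm above this point). It may go into the slot either way round.
- stand: Fixed black block 150 mm (x) by 120 mm (y) by 34 mm high with two grooves along its y, at x = -45 and +45 mm, each 13 by 93 mm and 25 mm deep: one holds the tall carrier, the other a shorter blank. Origin at the centre of its underside.
- slot (a point): Centre of the mouth of the loading slot in the flat top of the fixed white scanner (150 mm in x by 170 mm in y by 85 mm high; this point is 85 mm above the bench). The slot is vertical, 13 mm along x by 93 mm along y at its narrow part, with a 3 mm chamfered mouth, 65 mm deep, so a fully inserted carrier stands 45 mm proud and its centre lies 10 mm below this point.
- bar_face (a point): Centre of the face of the bar key: the long narrow key, 20 mm by 56 mm (its y). Like all the keys it is plain off-white on a black module 66 mm wide that slopes 25 degrees down towards the robot's side; z points straight out of the face and the key goes in along -z. Face 14 mm proud of the module when up, 6 mm when down. The three modules sit side by side at 70 mm pitch in any order.
- round_face (a point): Centre of the face of the round key, 42 mm in diameter; z points straight out of the face, key goes in along -z.
- square_face (a point): Centre of the face of the square key, 38 by 38 mm; z points straight out of the face, key goes in along -z.
- key_bar (a joint): Travel of the bar key in m: 0 up, 0.008 fully down. Latching spring key: it resists with up to 6 N, springs back if let go before about 0.005, past that it clicks down to 0.008 and stays there.
- key_round (a joint): Travel of the round key, same behaviour as the bar key.
- key_square (a joint): Travel of the square key, same behaviour as the bar key.
- bank: Fixed grey base plate of the key bank, 140 mm (x) by 330 mm (y) by 12 mm; it carries the key modules (centres at x = 0, y = -70, 0, +70 mm) and a 50 mm high, 28 mm wide black cheek at y = +-122 mm. Origin at the centre of its underside; x points away from the robot's side, up the slope.
- lamp: Fixed slim lamp over the key bank, to be kept clear of: a bar 22 mm (x) by 320 mm (y) by 12 mm, centred 27 mm in +x of this origin, underside 186 mm above the bench, on two thin posts (12 mm in diameter) at y = +-152 mm. Same origin and axes as the bank. It leaves no room for a gripper that comes at the keys straight from above; tilted square to the keys there is room.
- blank: Bystander: shorter solid aluminium blank, 10 by 90 by 75 mm tall, standing in the stand's other groove. Origin at the centre of its underside.
- lens_a: Bystander: black lens barrel standing upright, 48 mm in diameter, 90 mm tall. Origin at the centre of its underside.
- lens_b: Bystander: black lens barrel standing upright, 53 mm in diameter, 68 mm tall. Origin at the centre of its underside.
- jar: Bystander: jar 60 mm in diameter, 85 mm tall. Origin at the centre of its underside.
- slide_tray: Bystander: white divided tray 100 by 140 by 30 mm. Origin at the centre of its underside.
- driver: Bystander: screwdriver 160 mm long lying on the bench.
- optics_case: Bystander: flat black case 90 by 110 by 40 mm. Origin at the centre of its underside.

How it is judged (in metres and radians):
On the way, in this order (a step that is already met when the one before it is completed fails the run):
1. the tall carrier is fully down in the scanner's slot (z of carrier_center in the frame of slot below -0.006 m and horizontal distance between carrier_center and slot below 0.006 m and angle between the y axis of carrier_center and the y axis of slot, either way round below 0.07 rad and angle between carrier_center's own z axis and vertical below 0.07 rad), for 0.3 s.
2. the bar key is down (all of step 1 and value of joint key_bar above 0.006 m), for 0.2 s.
3. the round key is down (all of step 1 and value of joint key_round above 0.006 m), for 0.2 s.
4. the square key is down (all of step 1 and value of joint key_square above 0.006 m), for 0.2 s.
At the end, for the whole second after the job is handed in: The tall carrier stands released in the scanner's slot, within 4 mm of fully down, within 6 mm of the slot's centre and 4 degrees of straight; bar, round and square keys all stay down (each more than 6 of 8 mm) (all of step 4 and value of joint each of key_bar, key_round above 0.006 m); the robot touches nothing.
It fails at once if a key is pressed before the carrier is in (value of joint any of key_bar, key_round, key_square above 0.0045 m and (z of carrier_center in the frame of slot above 0 m or horizontal distance between carrier_center and slot above 0.01 m)).
It fails at once if the round key is pressed before the bar key is down (value of joint key_round above 0.0045 m and value of joint key_bar below 0.006 m).
It fails at once if the square key is pressed before the round key is down (value of joint key_square above 0.0045 m and value of joint key_round below 0.006 m).
It fails at once if the lamp is bumped (contact force between lamp and anything else above 5 N).
It fails at once if a bystander is moved more than 30 mm (distance of any of blank, lens_a, lens_b, jar, slide_tray, driver, optics_case from where it was at the start of the episode above 0.03 m).
It also fails if it takes over 67 s, if anything falls off the work surface, if the arm or the gripper's body presses on something with over 40 N, if the wrist force passes 120 N, or if a joint passes its speed limit or range.

ROBOT

A 6-joint arm with a two-finger parallel gripper is mounted at the origin on the work surface. World frame = base frame: x ahead of the robot, y to its left, z up, the work surface at z = 0. Lengths are in m, angles in degrees, forces in N, time in s.
With the tool pointing down it reaches from about 0.3 to 0.875 m from the base axis. Payload 4.2 kg.
Tool frame: the origin (TCP) lies at the very end of the fingers, on their centre line; the grasp point (between the pads) lies env.pinch_z behind it (env.pinch_z is the distance from the TCP to the grasp point, in m); x points along the fingers, z is the direction in which the jaws open and shut, and the axes are right-handed (so a half turn about x gives the same grasp; the last joint's range is limited). The gripper opens to 85 mm and grips with 20 to 120 N. Pads are 22 mm wide; open, the fingers measure 114 mm over their backs; the gripper's body (76 mm by 85 mm) begins 54 mm behind the grasp point. The pads swing forward as they close: fully open they stand 13 mm farther back than shut.
Start: joints at [-77.865, 18.312, 89.639, -0, 72.044, -1.146], TCP at [0.132, -0.56, 0.231] pointing down, gripper open.
Joint ranges: [-177.97, 177.97], [-48.28, 115.42], [12.27, 149.76], [-77.06, 257.06], [2.81, 150.46], [-146.56, 146.56]. Speed limits (degrees/s): [147.25, 147.25, 180, 180, 180, 180].

INTERFACE

Orientations are given as [roll, pitch, yaw] about the fixed x, y, z axes, in that order (R = Rz(yaw) Ry(pitch) Rx(roll)).
In Python, from rig import env, read_camera gives the robot as it stands. The module is installed in compiled form; this text tells all that it offers. Calls block until the motion is done:
- env.movep(position, orientation): joint-space move of the TCP to a pose.
- env.move_l(position, ori=None, rate=0.15): straight line of the TCP; ori=None keeps the orientation; rate is the mean speed in m/s.
- env.set_joints(angles): joint-space move.
- env.let_go() and env.close_gripper(effort=None): open the fingers fully, or close them until they stop; effort is the grip in N (None keeps the last).
- env.dwell(seconds).
- env.inverse_kinematics(position, orientation): joint angles nearest the present ones, or None.
- env.get_state(): the state.
- read_camera(name): name is "side" or "top" or "wrist"; returns a dict with "pixels" (384x512x3 uint8, red, green, blue), "fx", "fy", "cx", "cy" (pixels), "R" (3x3) and "t" (3): a world point X has camera coordinates R X + t. Camera axes: x right, y down, z forward; pixel columns grow to the right and rows downward; lengths in m; the calibration is good to about 2 mm. A picture is of the moment at which its call begins. There is no depth.
A pose or a line that the arm cannot do raises env.MotionError and nothing moves.
- env.hand_in(): hands the job in, once; it reports no verdict.
The state is a dict: "time": time; "joint_pos": joint angles; "joint_velocities": joint speeds; "joint_torque": joint torques, N m; "tool_pos": TCP position; "orientation": TCP orientation; "contact_force": force on the tool from outside, world axes, zero at the start; "ft_torque": the same for the moment, N m; "grip_width": opening from 0.0 (shut) to 1.0 (fully open).
Only numpy, scipy, OpenCV 4.12 (cv2) and the standard library are available. Lean on these libraries where they do the work, as an engineer would, in place of code of your own. Each camera call takes 0.05 s, during which the arm holds its last target.

## Working session

There is one attempt and no reset: what is moved stays moved. The work goes in short steps, each a Python script; the robot and the scene stay as the last script left them, time stands still between calls to the robot, and variables do not carry over. Pictures are saved under pics/ and viewed, and the job is handed in when it is done.

```bash
ls; mkdir -p pics; python3 - <<'E'
from rig import env, read_camera
import cv2,pickle
d={}
for n in("side","top","wrist"):
    c=read_camera(n);d[n]=c
    cv2.imwrite(f"pics/{n}0.png",c["pixels"][:,:,::-1])
    print(n,c["fx"],c["fy"],c["cx"],c["cy"],c["R"],c["t"])
pickle.dump(d,open("cams0.pkl","wb"))
print(env.get_state(),env.pinch_z)
E
```

```text
pics
side 417.16711178906775 417.16711178906775 242.57977007369672 187.8361577362829 [[-0.90148265 -0.43275146  0.00743   ]
 [-0.32910094  0.67421234 -0.6611583 ]
 [ 0.28110782 -0.59846795 -0.75020964]] [0.49126123 0.25352878 0.92665074]
top 370.9140433882809 370.9140433882809 257.4475268116087 189.33461316490448 [[ 0.00440146 -0.99996285  0.0074112 ]
 [-0.99512715 -0.00510996 -0.09846752]
 [ 0.09850173 -0.00694169 -0.99511267]] [-0.01611934  0.58001836  1.02511329]
wrist 308.39597296846966 308.39597296846966 254.3204150913833 187.04614588717214 [[ 0.22958632 -0.97328708 -0.0015448 ]
 [-0.93002855 -0.21984955  0.29447082]
 [-0.28694427 -0.06616977 -0.95565922]] [-0.57328973 -0.03855169  0.37944875]
{'time': 0.15, 'joint_pos': array([-7.78652396e+01,  1.83453014e+01,  8.96910400e+01, -3.85679128e-04,
        7.20456891e+01, -1.14567928e+00]), 'joint_velocities': array([ 0.02255811, -0.14922065, -0.23533144,  0.00194588,  0.04685803,
        0.03541026]), 'joint_torque': array([ 3.70093358e-04, -4.15841424e+01, -2.34346300e+01, -8.38651601e-06,
        5.99283332e-03,  5.20003240e-06]), 'tool_pos': array([ 0.13201096, -0.55926149,  0.23064994]), 'orientation': array([179.11046654,  89.91796866, 102.39102538]), 'contact_force': array([-0.37834905, -0.74559284, -0.34067521]), 'ft_torque': array([-0.04125499, -0.00963958, -0.01515941]), 'grip_width': 1.0001419794319073} 0.0187
```

View pics/top0.png

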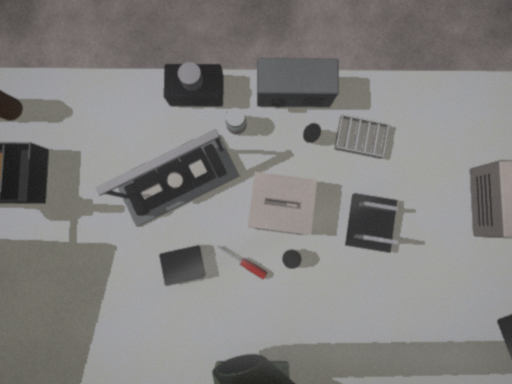

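View pics/side0.png

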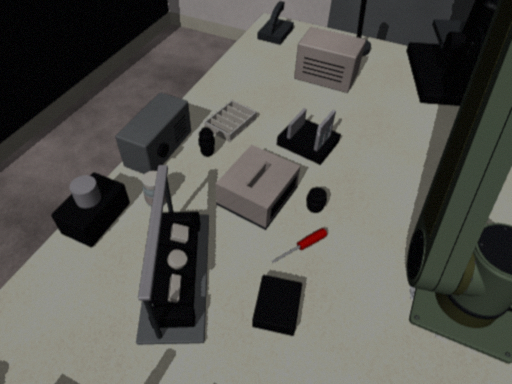

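View pics/wrist0.png

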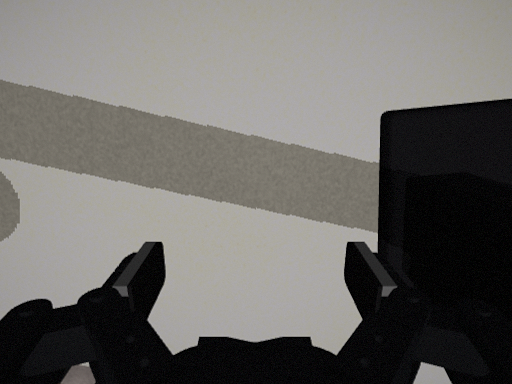

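The top view shows the stand at about (372,222), the scanner at (283,203) and the bank at about (178,178). The keys from left to right are bar, round and square, with the lamp above them. I'll enlarge these areas.

```bash
python3 - <<'E'
import pickle,cv2,numpy as np
d=pickle.load(open("cams0.pkl","rb"))
def crop(n,x0,y0,x1,y1,s,name):
    im=d[n]["pixels"][y0:y1,x0:x1,::-1]
    im=cv2.convertScaleAbs(cv2.resize(im,None,fx=s,fy=s,interpolation=cv2.INTER_CUBIC),alpha=1.5,beta=20)
    for u in range((x0+9)//10*10,x1,10):
        cv2.line(im,((u-x0)*s,0),((u-x0)*s,4 if u%50 else 12),(0,0,255),1)
        if u%20==0: cv2.putText(im,str(u),((u-x0)*s,14),0,.35,(0,0,255))
    for v in range((y0+9)//10*10,y1,10):
        cv2.line(im,(0,(v-y0)*s),(4,(v-y0)*s),(0,0,255),1)
        if v%20==0: cv2.putText(im,str(v),(5,(v-y0)*s),0,.35,(0,0,255))
    cv2.imwrite("pics/"+name,im)
crop("top",240,165,410,260,4,"c_top1.png")
crop("top",90,120,250,230,5,"c_top2.png")
crop("side",210,90,350,230,4,"c_side1.png")
crop("side",130,160,220,345,3,"c_side2.png")
E
```

```text
(no output)
```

View pics/c_top1.png

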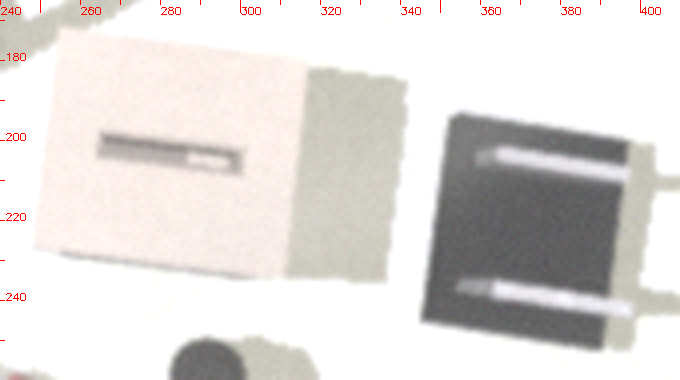

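View pics/c_top2.png

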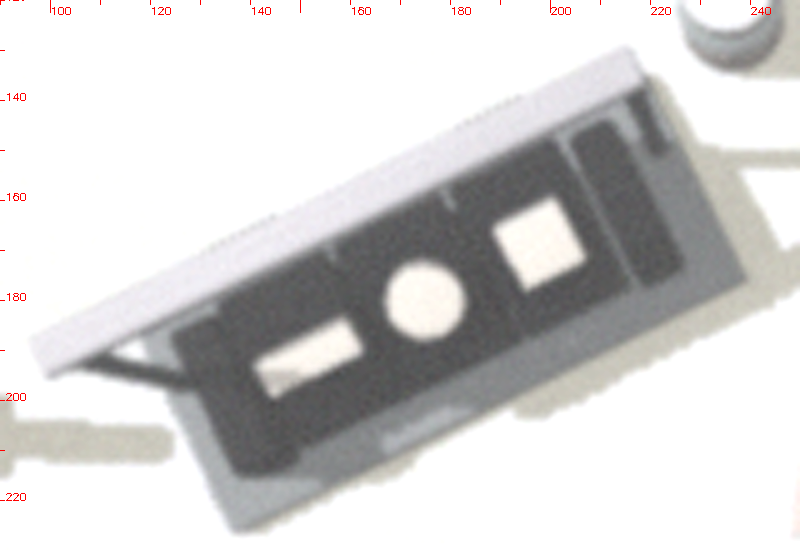

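View pics/c_side1.png

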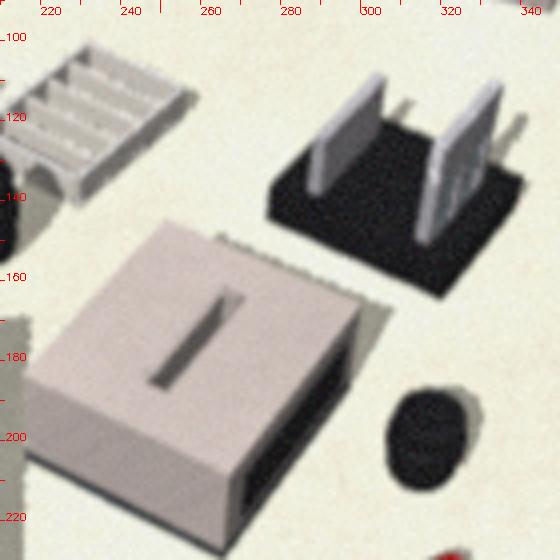

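View pics/c_side2.png

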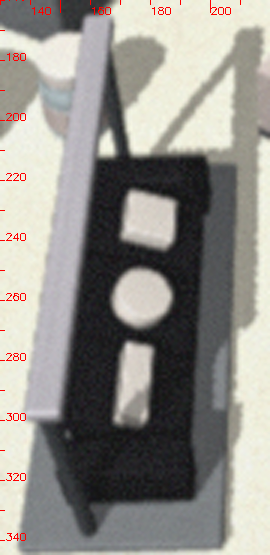

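```bash
cat > h.py <<'E'
import numpy as np, pickle
from scipy.optimize import least_squares
from rig import env, read_camera
def proj(c,X):
    q=np.atleast_2d(X)@c["R"].T+c["t"]; return np.c_[c["fx"]*q[:,0]/q[:,2]+c["cx"],c["fy"]*q[:,1]/q[:,2]+c["cy"]]
def unproj(c,uv,z):
    r=c["R"].T@np.array([(uv[0]-c["cx"])/c["fx"],(uv[1]-c["cy"])/c["fy"],1]); o=-c["R"].T@c["t"]
    return o+r*(z-o[2])/r[2]
def fit(obs,x0):
    # obs: list of (cam, local pts Nx3, pix Nx2)
    def f(p):
        s,k=np.sin(p[2]),np.cos(p[2]);R=np.array([[k,-s,0],[s,k,0],[0,0,1]])
        return np.concatenate([(proj(c,np.array(L)@R.T+[p[0],p[1],0])-P).ravel() for c,L,P in obs])
    r=least_squares(f,x0,loss="soft_l1"); return r.x,r.fun.reshape(-1,2)
E
python3 - <<'E'
from h import *
np.set_printoptions(precision=4,suppress=True)
d=pickle.load(open("cams0.pkl","rb"));T=d["top"];S=d["side"]
# image up=+x, left=+y: order (+x,+y),(+x,-y),(-x,-y),(-x,+y)
def rect(a,b,z): return [[a,b,z],[a,-b,z],[-a,-b,z],[-a,b,z]]
sc=[[255,172],[317.2,180.5],[311.5,234.2],[248.5,227]]
sl=[[265.5,198],[300.7,202.5],[300.2,208.7],[264.2,204.2]]
print("scan+slot top",fit([(T,rect(.075,.085,.085),sc)],[.5,0,0]))
print("slot top",fit([(T,rect(.0095,.0495,.085),sl)],[.5,0,0]))
scs=[[216,184.5],[252.5,145],[300,166],[267.5,208]]
print("scan side", [unproj(S,p,.085) for p in scs])
print("slot side ends",unproj(S,[210+158/4,90+384/4],.085),unproj(S,[210+232/4,90+292/4],.085))
st=[[353,193.2],[397,200],[390.7,252.5],[345.2,245.2]]
print("stand",fit([(T,rect(.075,.06,.034),st)],[.5,-.2,0]))
# carrier top edge: crop (492,283),(632,306),(632,317),(492,296)
for uv in [(492,290),(632,309)]: print("carrier top",unproj(T,[240+uv[0]/4,165+uv[1]/4],.119))
for uv in [(424,172),(496,88)]: print("carrier top side",unproj(S,[210+uv[0]/4,90+uv[1]/4],.119))
for uv in [(317,137),(379,77)]: print("blank top side",unproj(S,[210+uv[0]/4,90+uv[1]/4],.084))
E
```

```text
scan+slot top (array([ 0.5376, -0.0818, -0.1165]), array([[-0.029 , -0.168 ],
       [ 0.296 , -1.0756],
       [ 0.093 ,  0.7986],
       [-0.3646,  0.2488]]))
slot top (array([ 0.5371, -0.0806, -0.1221]), array([[-0.7448, -0.4981],
       [ 0.68  , -0.3338],
       [ 0.3676,  0.4972],
       [-0.3258,  0.3206]]))
scan side [array([ 0.6202, -0.0023,  0.085 ]), array([ 0.5989, -0.1732,  0.085 ]), array([ 0.4546, -0.1549,  0.085 ]), array([0.4751, 0.0102, 0.085 ])]
slot side ends [ 0.5431 -0.0344  0.085 ] [ 0.5336 -0.1284  0.085 ]
stand (array([ 0.4875, -0.334 , -0.1585]), array([[ 1.008 , -0.3736],
       [-1.0073, -0.287 ],
       [-1.46  ,  0.2061],
       [ 1.4636,  0.4679]]))
carrier top [ 0.4482 -0.2844  0.119 ]
carrier top [ 0.4365 -0.3742  0.119 ]
carrier top side [ 0.4511 -0.2571  0.119 ]
carrier top side [ 0.4347 -0.3647  0.119 ]
blank top side [ 0.5412 -0.2997  0.084 ]
blank top side [ 0.5249 -0.3842  0.084 ]
```

```bash
cat >> h.py <<'E'
from scipy.spatial.transform import Rotation as Ro
import cv2, warnings
warnings.filterwarnings("ignore")
def down(jaw):  # jaw: yaw (rad) of tool z in plane
    x=np.array([0,0,-1.]);z=np.array([np.cos(jaw),np.sin(jaw),0]);y=np.cross(z,x)
    return Ro.from_matrix(np.c_[x,y,z]).as_euler('xyz',degrees=True)
def snap(n,name):
    c=read_camera(n);pickle.dump(c,open(name+".pkl","wb"));cv2.imwrite(f"pics/{name}.png",c["pixels"][:,:,::-1]);return c
E
python3 - <<'E'
from h import *
np.set_printoptions(precision=4,suppress=True)
s=env.get_state();R=Ro.from_euler('xyz',s["orientation"],degrees=True).as_matrix();print(R)
c=pickle.load(open("cams0.pkl","rb"))["wrist"];C=-c["R"].T@c["t"];print("cam in tool",R.T@(C-s["tool_pos"]),R.T@c["R"].T)
for j in(-.14,-.14+np.pi):
    for p in([.443,-.327,.25],[.537,-.081,.25]):
        print(j,env.inverse_kinematics(p,down(j)))
E
```

```text
[[-0.0003  0.9733  0.2297]
 [ 0.0014  0.2297 -0.9733]
 [-1.      0.     -0.0014]]
cam in tool [-0.1424  0.0748 -0.001 ] [[ 0.0001 -0.2945  0.9557]
 [-0.0001 -0.9557 -0.2945]
 [ 1.     -0.0001 -0.0001]]
-0.14 [-37.6296  15.4596  91.0099   0.      73.5305 -29.6082]
-0.14 [-9.7911 14.7711 91.9693  0.     73.2597 -1.7697]
3.001592653589793 None
3.001592653589793 None
```

```bash
python3 - <<'E'
from h import *
env.movep([.443,-.327,.28],down(-.14)); snap("wrist","w1")
env.movep([.537,-.10,.26],down(-.12)); snap("wrist","w2");print(env.get_state()["time"])
E
```

```text
2.6833
```

View pics/w1.png

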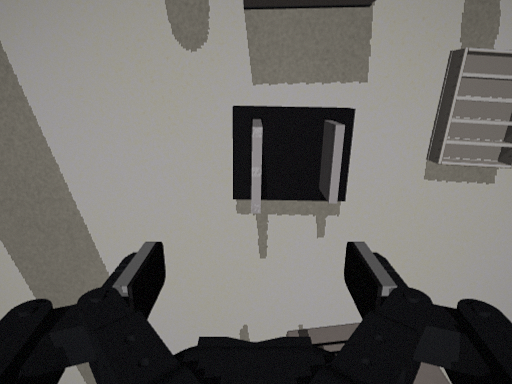

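View pics/w2.png

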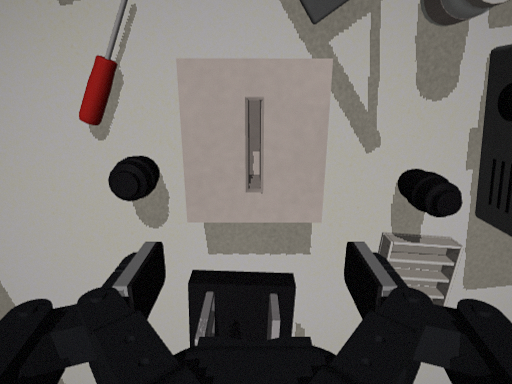

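The wrist views agree with the top view (image up is +y, right is +x). The carrier is the plate at about (257,165) in w1, and the slot is at about (254,145) in w2. I'll enlarge both.

```bash
cat >> h.py <<'E'
def crop(name,x0,y0,x1,y1,s,out,a=1.3,b=10):
    im=cv2.imread(f"pics/{name}.png")[y0:y1,x0:x1]
    im=cv2.convertScaleAbs(cv2.resize(im,None,fx=s,fy=s,interpolation=cv2.INTER_CUBIC),alpha=a,beta=b)
    for u in range((x0+9)//10*10,x1,10):
        cv2.line(im,((u-x0)*s,0),((u-x0)*s,6),(0,0,255),1); cv2.putText(im,str(u),((u-x0)*s,16),0,.35,(0,0,255))
    for v in range((y0+9)//10*10,y1,10):
        cv2.line(im,(0,(v-y0)*s),(6,(v-y0)*s),(0,0,255),1); cv2.putText(im,str(v),(7,(v-y0)*s+4),0,.35,(0,0,255))
    cv2.imwrite(f"pics/{out}.png",im)
E
python3 -c "
from h import *
crop('w1',225,100,365,225,5,'c_w1')
crop('w2',170,50,340,230,3,'c_w2a')
crop('w2',235,85,275,200,5,'c_w2b')"
```

```text
(no output)
```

View pics/c_w1.png

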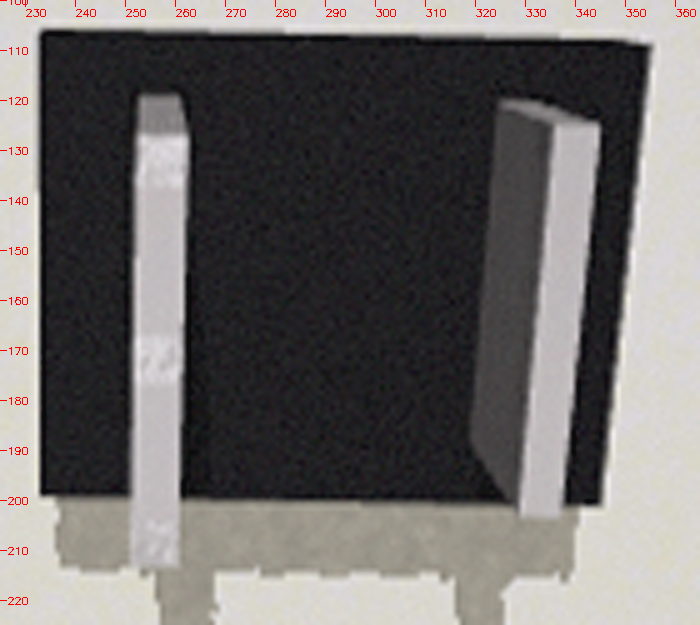

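View pics/c_w2a.png

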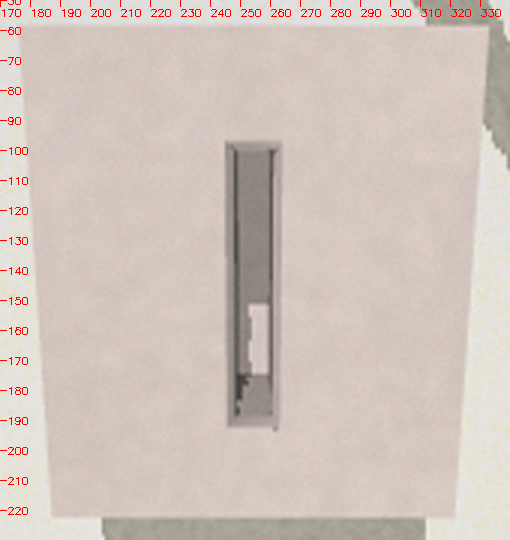

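View pics/c_w2b.png

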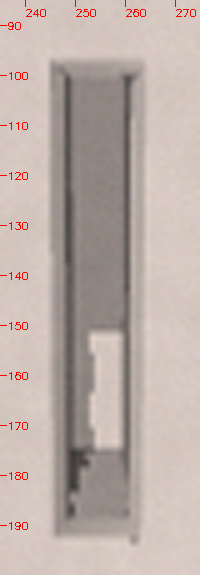

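```bash
python3 - <<'E'
from h import *
np.set_printoptions(precision=4,suppress=True)
W1=pickle.load(open("w1.pkl","rb"));W2=pickle.load(open("w2.pkl","rb"))
def rect(a,b,z): return [[a,b,z],[a,-b,z],[-a,-b,z],[-a,b,z]]
print("carrier",fit([(W1,rect(.005,.045,.119),[[262.6,126.6],[260.8,213.2],[251.2,213.2],[252.2,126.6]])],[.44,-.33,-.13]))
print("stand",fit([(W1,rect(.075,.06,.034),[[355.2,109],[345.3,201],[233,199],[233,106.3]])],[.48,-.33,-.13]))
print("slot",fit([(W2,rect(.0095,.0495,.085),[[263.6,97],[262.8,192],[246,192.2],[245.2,97]])],[.53,-.08,-.13]))
print("scanner",fit([(W2,rect(.075,.085,.085),[[333,58.7],[321.7,222.7],[187.3,222.7],[176.7,59]])],[.53,-.08,-.13]))
E
```

```text
carrier (array([ 0.4438, -0.3293, -0.1549]), array([[-0.0578,  0.2068],
       [-0.0589, -0.1029],
       [ 0.0776, -0.2234],
       [ 0.0407,  0.067 ]]))
stand (array([ 0.4883, -0.3365, -0.1607]), array([[ 0.4036, -0.2947],
       [-0.0996,  0.2367],
       [-0.0818,  0.1765],
       [-0.2135, -0.0224]]))
slot (array([ 0.5389, -0.0797, -0.1208]), array([[ 0.4004, -0.0445],
       [ 0.3803,  0.1562],
       [-0.3595, -0.0402],
       [-0.4202, -0.0388]]))
scanner (array([ 0.5391, -0.0802, -0.1215]), array([[ 0.2634,  0.1334],
       [ 0.0148,  0.1196],
       [ 0.2127,  0.0587],
       [-0.4972, -0.2285]]))
```

```bash
python3 - <<'E'
from h import *
np.set_printoptions(precision=4,suppress=True)
o=down(-.155)
env.movep([.4438,-.3293,.17],o)
env.move_l([.4438,-.3293,.089],o,rate=.1)
print(env.get_state()["contact_force"])
env.close_gripper(60)
s=env.get_state();print(s["contact_force"],s["grip_width"],s["tool_pos"])
env.move_l([.4438,-.3293,.22],o,rate=.12)
o2=down(-.121)
env.move_l([.539,-.0800,.22],o2,rate=.2)
env.dwell(.3)
s=env.get_state();print(s["contact_force"],s["grip_width"],s["tool_pos"],s["time"])
snap("wrist","w3");snap("side","s3")
E
```

```text
[-0.3485 -1.0217 -0.2739]
[ 0.05   -1.1522  1.5063] 0.1046562634353867 [ 0.444  -0.3295  0.0892]
[-0.2535  0.188  -1.4497] 0.10812966694551777 [ 0.5389 -0.0805  0.22  ] 8.3667
```

View pics/w3.png

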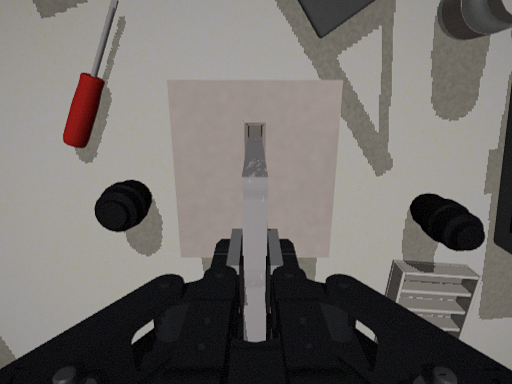

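View pics/s3.png

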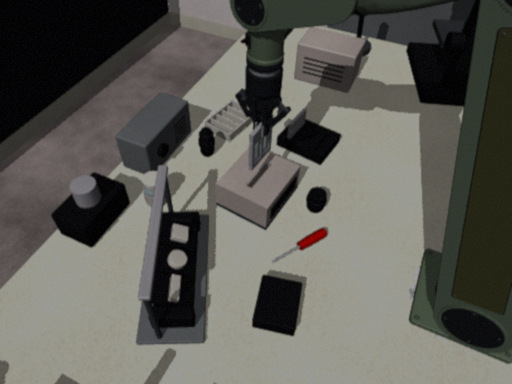

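The carrier is held upright above the slot. Its top +y edge is at about row 178 and the slot's far end shows at (255,123). Next I'll measure the alignment.

```bash
python3 - <<'E'
from h import *
crop('w3',225,110,285,200,6,'c_w3')
E
```

```text
(no output)
```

View pics/c_w3.png

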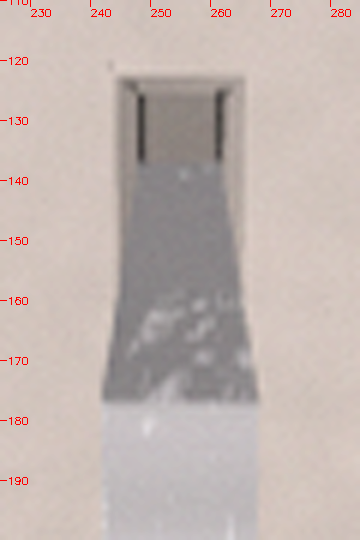

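```bash
python3 - <<'E'
from h import *
np.set_printoptions(precision=4,suppress=True)
W=pickle.load(open("w3.pkl","rb"))
k,s=np.cos(-.121),np.sin(-.121)
def loc(uv,z):
    p=unproj(W,uv,z)[:2]-[.539,-.080]; return np.array([k*p[0]+s*p[1],-s*p[0]+k*p[1]])
for n,uv,z in [("topL",(241.8,176.8),.25),("topR",(268.2,176.8),.25),("botL",(247.8,137.2),.14),("botR",(262.2,137.2),.14),("slotL",(244.5,122.8),.085),("slotR",(265.7,122.8),.085)]: print(n,loc(uv,z))
E
```

```text
topL [-0.0054  0.0448]
topR [0.0046 0.0447]
botL [-0.0054  0.0443]
botR [0.005  0.0443]
slotL [-0.0094  0.0494]
slotR [0.0094 0.0494]
```

The carrier is centred on the slot within 0.5 mm and held vertical. Inserting now, with force checks.

```bash
python3 - <<'E'
from h import *
np.set_printoptions(precision=4,suppress=True)
o2=down(-.121)
for z in(.172,.160,.145,.125,.110,.1015):
    env.move_l([.539,-.0800,z],o2,rate=.06)
    s=env.get_state();f=s["contact_force"];print(z,f,s["grip_width"],s["tool_pos"])
    if np.linalg.norm(f)>15: print("STOP");break
print(s["time"])
E
```

```text
0.172 [-0.519  -0.5551 -2.3348] 0.10757054554698907 [ 0.5393 -0.0801  0.1724]
0.16 [ 0.0438  0.0115 -2.7194] 0.107293730116479 [ 0.5387 -0.08    0.1596]
0.145 [ 0.5354  0.3448 -2.1305] 0.10511742902371735 [ 0.5387 -0.0799  0.1443]
0.125 [ 1.1135 -0.1614 -1.687 ] 0.10289986331539762 [ 0.5388 -0.08    0.1246]
0.11 [-0.5146 -0.3137 -1.9699] 0.10179936320008788 [ 0.5387 -0.0799  0.1095]
0.1015 [-0.4423 -0.0812 -1.9775] 0.10814198765904745 [ 0.5387 -0.0799  0.101 ]
11.3417
```

```bash
python3 - <<'E'
from h import *
np.set_printoptions(precision=4,suppress=True)
env.let_go()
env.move_l([.539,-.0800,.25],rate=.15)
snap("wrist","w4");print(env.get_state()["time"])
d=pickle.load(open("cams0.pkl","rb"));T=d["top"];S=d["side"]
def P(c): return np.diag([c["fx"],c["fy"],1])@np.c_[c["R"],c["t"]]+np.outer([c["cx"],c["cy"],0],np.r_[c["R"][2],c["t"][2]])
a=np.array([[151.6,191.6],[175,180],[197.8,168.8]]).T;b=np.array([[174.7,288.3],[177,259.3],[180,233]]).T
X=cv2.triangulatePoints(P(T),P(S),a,b);X=(X[:3]/X[3]).T;print(X,np.linalg.norm(X[0]-X[1]),np.linalg.norm(X[1]-X[2]))
print("base",unproj(T,(137,226.6),.012),unproj(T,(239.4,176.4),.012))
E
```

```text
13.2583
[[0.5695 0.2769 0.0643]
 [0.6023 0.2141 0.0634]
 [0.6329 0.1516 0.0649]] 0.07080797244132804 0.06960940448555987
base [0.4732 0.3295 0.012 ] [0.6191 0.0389 0.012 ]
```

View pics/w4.png

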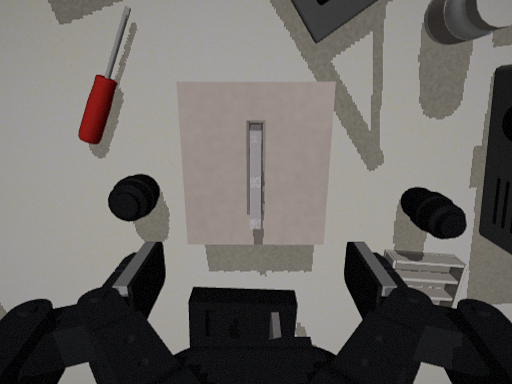

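The carrier stands in the slot, with its top edge running from row 127 to 229 in w4. The triangulated keys lie at 70 mm pitch and 64 mm height, with a bank yaw of about 0.466 rad. Next I'll check the carrier's height and which tool rolls can reach the keys.

```bash
cat >> h.py <<'E'
def press_ori(yaw,roll,tilt=25):
    xb=np.array([np.cos(yaw),np.sin(yaw),0]);yb=np.array([-np.sin(yaw),np.cos(yaw),0]);zz=np.array([0,0,1.])
    t=np.radians(tilt);n=-np.sin(t)*xb+np.cos(t)*zz;u=np.cos(t)*xb+np.sin(t)*zz
    y=-np.cos(roll)*u+np.sin(roll)*yb; x=-n
    return n,u,yb,Ro.from_matrix(np.c_[x,y,np.cross(x,y)]).as_euler('xyz',degrees=True)
E
python3 - <<'E'
from h import *
np.set_printoptions(precision=4,suppress=True)
K={"bar":[.5695,.2769,.0643],"round":[.6023,.2141,.0634],"square":[.6329,.1516,.0649]}
for r in range(-180,180,30):
    n,u,yb,o=press_ori(.466,np.radians(r))
    print(r,[None if (q:=env.inverse_kinematics(np.array(p)+n*h,o)) is None else np.round(q) for p in K.values() for h in(.1,)],)
crop('w4',235,110,275,240,4,'c_w4')
E
```

```text
-180 [array([ 24.,  14., 114.,   2.,  28.,  86.]), array([ 15.,  14., 113.,  10.,  29.,  71.]), array([  7.,  16., 111.,  16.,  31.,  59.])]
-150 [array([ 24.,  14., 114.,   2.,  28., 116.]), array([ 15.,  14., 113.,  10.,  29., 101.]), array([  7.,  16., 111.,  16.,  31.,  89.])]
-120 [array([ 24.,  14., 114.,   2.,  28., 146.]), array([ 15.,  14., 113.,  10.,  29., 131.]), array([  7.,  16., 111.,  16.,  31., 119.])]
-90 [None, None, None]
-60 [None, None, None]
-30 [array([  24.,   14.,  114.,    2.,   28., -124.]), array([  15.,   14.,  113.,   10.,   29., -139.]), None]
0 [array([ 24.,  14., 114.,   2.,  28., -94.]), array([  15.,   14.,  113.,   10.,   29., -109.]), array([   7.,   16.,  111.,   16.,   31., -121.])]
30 [array([ 24.,  14., 114.,   2.,  28., -64.]), array([ 15.,  14., 113.,  10.,  29., -79.]), array([  7.,  16., 111.,  16.,  31., -91.])]
60 [array([ 24.,  14., 114.,   2.,  28., -34.]), array([ 15.,  14., 113.,  10.,  29., -49.]), array([  7.,  16., 111.,  16.,  31., -61.])]
90 [array([ 24.,  14., 114.,   2.,  28.,  -4.]), array([ 15.,  14., 113.,  10.,  29., -19.]), array([  7.,  16., 111.,  16.,  31., -31.])]
120 [array([ 24.,  14., 114.,   2.,  28.,  26.]), array([ 15.,  14., 113.,  10.,  29.,  11.]), array([  7.,  16., 111.,  16.,  31.,  -1.])]
150 [array([ 24.,  14., 114.,   2.,  28.,  56.]), array([ 15.,  14., 113.,  10.,  29.,  41.]), array([  7.,  16., 111.,  16.,  31.,  29.])]
```

View pics/c_w4.png

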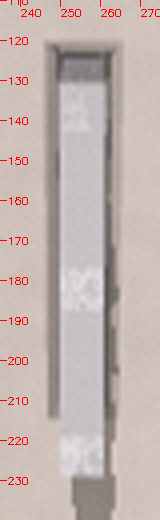

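```bash
python3 - <<'E'
from h import *
np.set_printoptions(precision=4,suppress=True)
W=pickle.load(open("w4.pkl","rb"))
for z in(.126,.130,.134):
    a,b=unproj(W,(255.5,130),z),unproj(W,(255.3,228.8),z);print(z,np.linalg.norm(a-b),(a+b)/2)
env.close_gripper(40)
n,u,yb,o=press_ori(.466,0)
p=np.array([.6023,.2141,.0634])+n*.16
env.movep(p,o)
snap("wrist","w5");snap("side","s5");s=env.get_state();print(s["time"],s["tool_pos"],p,s["grip_width"],s["contact_force"])
E
```

```text
0.126 0.09194022387643482 [ 0.5383 -0.0809  0.126 ]
0.13 0.09055520804278132 [ 0.5385 -0.0798  0.13  ]
0.134 0.08917019220912786 [ 0.5386 -0.0786  0.134 ]
15.7333 [0.5422 0.1834 0.2085] [0.5419 0.1837 0.2084] 0.0022778151536687 [0.025  0.6243 0.2882]
```

View pics/w5.png

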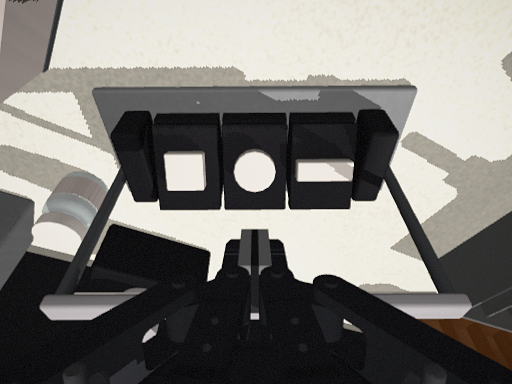

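View pics/s5.png

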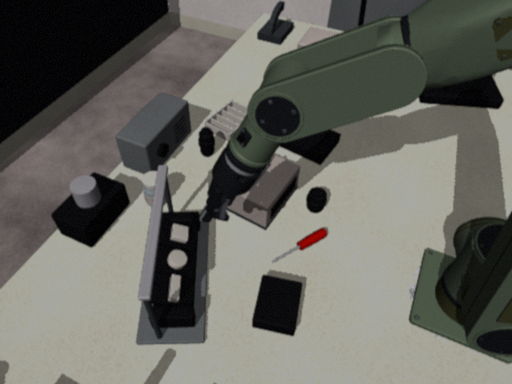

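```bash
python3 - <<'E'
from h import *
crop('w5',150,140,370,215,3,'c_w5',1.0,0)
E
```

```text
(no output)
```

View pics/c_w5.png

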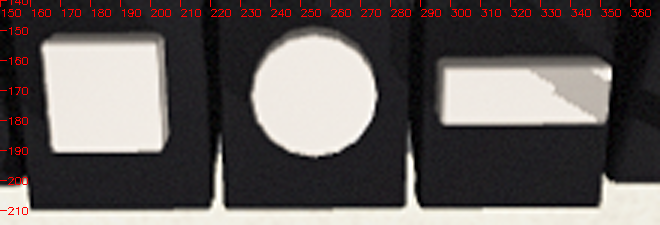

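```bash
python3 - <<'E'
from h import *
np.set_printoptions(precision=4,suppress=True)
d=pickle.load(open("cams0.pkl","rb"));T=d["top"];S=d["side"];W=pickle.load(open("w5.pkl","rb"))
tp=np.array([[151.6,191.6],[175,180],[197.8,168.8]]);sp=np.array([[174.7,288.3],[177,259.3],[180,233]]);wp=np.array([[325,172],[254.7,172],[184.6,172.1]])
sq=np.array([[164,154],[203.3,153.3],[166.7,190.7],[204.3,190.3]])
def f(p,use):
    n,u,yb,_=press_ori(p[3],0);X=p[:3]+np.outer([.07,0,-.07],yb)
    # image up = -u, image right=+yb
    Q=X[2]+np.array([-u-yb,-u+yb,u-yb,u+yb])*.019
    r=[]
    if "t" in use:r.append(proj(T,X)-tp)
    if "s" in use:r.append(proj(S,X)-sp)
    if "w" in use:r+= [proj(W,X)-wp,(proj(W,Q)-sq)*.5]
    return np.concatenate(r).ravel()
for use in("ts","w","tsw"):
    r=least_squares(f,[.6,.21,.064,.466],args=(use,));print(use,r.x,np.abs(r.fun).max())
E
```

```text
ts [0.6016 0.2143 0.0643 0.4689] 0.549386017284661
w [0.6012 0.2147 0.0678 0.4673] 0.32526677932892767
tsw [0.6013 0.2148 0.0673 0.4685] 0.7141551681741305
```

The wrist-only and top+side fits agree within 1 mm sideways and 3 mm in height. I'll press the bar key in small, force-guarded steps.

```bash
cat >> h.py <<'E'
def press(yoff,maxd=.0135,flim=14):
    n,u,yb,o=press_ori(.468,0); P=np.array([.6012,.2146,.067])+yoff*yb
    env.move_l(P+n*.035,o,rate=.12)
    env.move_l(P+n*.008,o,rate=.06); env.dwell(.1)
    f0=env.get_state()["contact_force"]@n
    for h in np.arange(.006,-maxd-.0001,-.0015):
        env.move_l(P+n*h,o,rate=.03)
        s=env.get_state();f=s["contact_force"]@n-f0
        print(f"{h*1e3:.1f} act {(s['tool_pos']-P)@n*1e3:.2f} f {f:.1f}")
        if f>flim: break
    env.dwell(.2)
    env.move_l(P+n*.035,o,rate=.08)
    print("t",env.get_state()["time"])
E
python3 - <<'E'
from h import *
press(.07); snap("wrist","w6"); snap("top","t6")
crop("w6",0,60,512,384,1,'c_w6')
E
```

```text
6.0 act 6.06 f 0.4
4.5 act 4.46 f 0.1
3.0 act 3.27 f 3.9
1.5 act 1.51 f 4.3
0.0 act -0.24 f 0.2
-1.5 act -1.88 f 0.5
-3.0 act -3.19 f 0.0
-4.5 act -4.58 f 0.2
-6.0 act -5.01 f 11.5
-7.5 act -5.27 f 22.1
t 21.1417
```

View pics/w6.png

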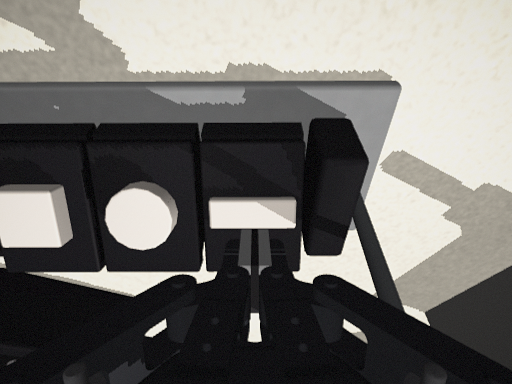

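The bar key met the tool at about +3 mm, clicked, and hit its stop at -5 mm, which is 8 mm of travel. In the picture it sits visibly lower, at (252,212). Next are the round and square keys.

```bash
python3 - <<'E'
from h import *
press(0)
E
python3 - <<'E'
from h import *
press(-.07)
n,u,yb,o=press_ori(.468,0)
env.move_l(np.array([.6012,.2146,.067])+n*.16,o,rate=.15)
snap("wrist","w7")
env.set_joints([-60,0,90,0,90,-60]) if False else None
print(env.get_state()["time"],env.get_state()["contact_force"])
E
```

```text
6.0 act 6.08 f -0.0
4.5 act 4.44 f -0.2
3.0 act 3.18 f 2.1
1.5 act 1.57 f 4.5
0.0 act -0.20 f 2.0
-1.5 act -1.91 f -0.5
-3.0 act -3.21 f 1.0
-4.5 act -4.59 f -0.8
-6.0 act -5.12 f 8.6
-7.5 act -5.39 f 20.4
t 26.0583
6.0 act 6.11 f 0.2
4.5 act 4.46 f -0.9
3.0 act 3.09 f 0.4
1.5 act 1.67 f 4.2
0.0 act -0.14 f 1.5
-1.5 act -1.93 f -1.1
-3.0 act -3.22 f -1.0
-4.5 act -4.62 f -0.7
-6.0 act -5.21 f 7.0
-7.5 act -5.48 f 18.7
t 30.875
32.0333 [ 0.7772651  -0.42539472  0.25913978]
```

View pics/w7.png

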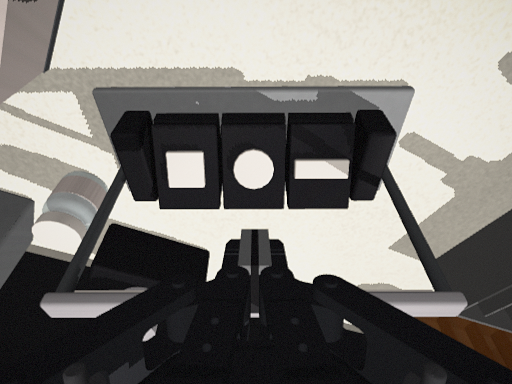

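All three keys now sit lower: their faces are smaller, with no side walls visible at (185,170), (254,169) and (321,168). Last check is the carrier and the bystanders.

```bash
python3 - <<'E'
from h import *
env.movep([.539,-.0800,.25],down(-.121))
env.dwell(.3)
snap("wrist","w8");snap("side","s8");s=env.get_state();print(s["time"],s["contact_force"])
a=np.array(cv2.imread("pics/w4.png"),int);b=np.array(cv2.imread("pics/w8.png"),int);d=np.abs(a-b).sum(2)>90;print(d[100:240,170:340].sum(),d[:235].sum())
crop('s8',210,90,350,230,4,'c_s8')
E
```

```text
34.0417 [-0.70278557  0.51328603 -0.9429704 ]
532 2703
```

View pics/w8.png

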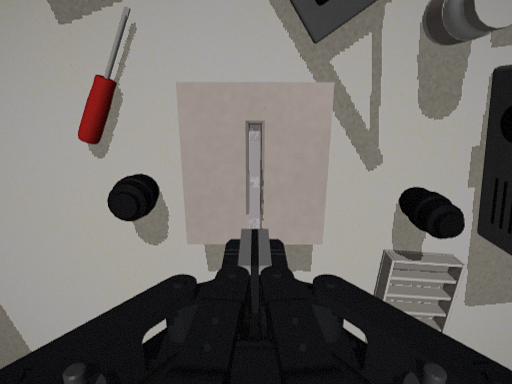

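View pics/s8.png

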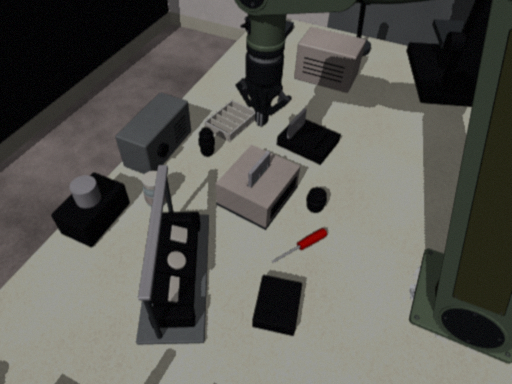

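View pics/c_s8.png

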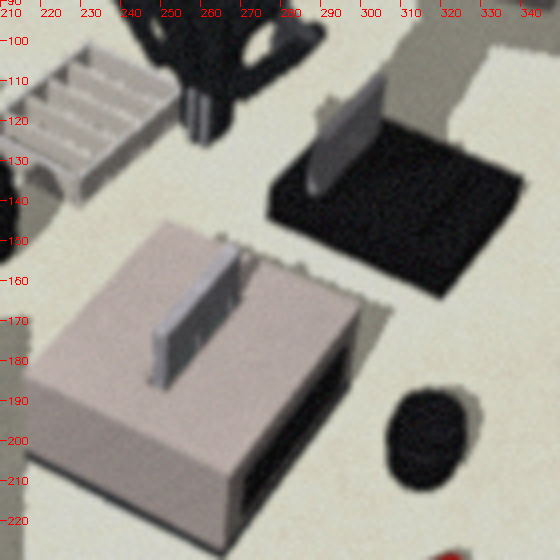

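```bash
python3 - <<'E'
from h import *
c=pickle.load(open("s8.pkl","rb"))
k,s=np.cos(-.121),np.sin(-.121)
for z in(.130,.135,.140): print(z,[proj(c,[.5387-s*y,-.0798+k*y,z]).round(1).tolist() for y in(.045,-.045)])
E
```

```text
0.13 [[[249.6, 173.2]], [[268.5, 151.5]]]
0.135 [[[249.7, 171.8]], [[268.6, 150.0]]]
0.14 [[[249.7, 170.3]], [[268.7, 148.6]]]
```

The side view matches a carrier top at z = 0.130 m, which is fully down. Handing in.

```bash
python3 -c "
from rig import env
print(env.hand_in(),env.get_state()['time'])"
```

```text
the job is handed in; nothing more can be done
the job is handed in; nothing more can be done
```

I moved the tall carrier from the stand into the scanner's slot and released it. I then pressed the bar, round and square keys in that order and handed the job in at about 34 s. No verdict was reported.

**Carrier:** it went in with under 3 N of force. Its top edge matches a height of 0.130 m (fully down) in the final side view, and it sits within about 1 mm of the slot's centre. The wrist view's height reading is only good to 2–3 mm, but it agrees.

**Keys:** each key resisted with about 4–5 N, clicked, and reached its stop after about 8 mm. All three looked sunk in the last close-up.

**Rest of the bench:** the final pictures show no bystander moved. I measured no contact with the lamp, and the arm was well clear of everything at the end.

**Disagreement:** the two key-height estimates differed by 3 mm (64 mm from the top and side cameras, 68 mm from the wrist camera). Contact came about 3 mm above the wrist estimate. I pressed until I felt the stop, so this made no difference.

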